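Tighten the blue water filter with its ratchet wrench

ROBOT

A 6-joint arm with a two-finger parallel gripper is mounted at the origin on the work surface. World frame = base frame: x ahead of the robot, y to its left, z up, the work surface at z = 0. Lengths are in m, angles in rad, forces in N, time in s.
With the tool pointing down it reaches from about 0.25 to 0.8 m from the base axis. Payload 8.5 kg.
Tool frame: the origin (TCP) lies midway between the tips of the shut fingers; the grasp point (between the pads) lies 19 mm behind it; z points along the fingers, y is the line along which they close (so a half turn about z gives the same grasp; the last joint's range is limited). The gripper opens to 85 mm and grips with 20 to 120 N. Pads are 22 mm wide; open, the fingers measure 114 mm over their backs; the gripper's body (76 mm by 85 mm) begins 54 mm behind the grasp point. The pads swing forward as they close: fully open they stand 13 mm farther back than shut.
Start: joints at [1.117, 0.238, -0.013, 1.319, 0, 1.571], TCP at [0.23, 0.472, 0.231] pointing down, gripper open.
Joint ranges: [-2.66, 2.66], [-1.03, 1.9], [-1.14, 1.46], [-1.82, 2.27], [-1.45, 1.34], [-3.14, 3.14]. Speed limits (rad/s): [2.22, 2.22, 2.79, 3.14, 3.14, 3.14].

INTERFACE

Orientations are given as a rotation vector (axis times angle).
In Python, from rig import read_state, cams, ticket, nets gives the robot as it stands. The module is installed in compiled form; this text tells all that it offers.
- The arm moves only by the tool apply_moves, never from a script. Its argument "deltas" is a list of rows, each an object of numbers: "tx", "ty", "tz": the shift along the world's x, y, z scaled (see below); "rx", "ry", "rz": the turn, a rotation vector about the world's x, y, z scaled (see below). In form: [{"tx": .., "ty": .., "tz": .., "rx": .., "ry": .., "rz": ..}, ...]. A call has 1 to 10 rows; each row shifts and turns the commanded pose from where the row before left it; what a row does not reach is not made up. The controller multiplies each number of a shift by 0.025 m and each number of a turn by 4 degrees. A row lasts 1/12 s, in which the tool goes at most 41.7 mm and 7.16 degrees, less where a joint would pass 70% of its speed; a pose out of reach is approached as far as the arm can. A call with a number of a shift or a turn outside -1 to 1 is refused whole. A call with a gripper value outside its range is refused whole. "grip" is the closure, from 0 (fully open) to 1 (shut), set as the call begins (left out, the last holds). The fingers move at their own pace and stop on an object; "force" is the grip in N (left out, the last holds). Time passes only in rows, so rows that do not move let the fingers close. It gives the time, the measured TCP pose, the force, the opening and the grip force at its end, in the units of the state.
- read_state(): the state, without advancing time (a new reading comes with each control period).
- cams.capture(name): name is "scene" or "side" or "wrist"; returns (picture, depth): 400x640x3 uint8, blue, green, red; 400x640 float32, m along the optical axis (not along the pixel's ray), 0 where there is no reading.
- cams.get_calibration(name): a dict with "K" (3x3 intrinsics, pixels), "R" (3x3) and "t" (3): a world point X has camera coordinates R X + t. Camera axes: x right, y down, z forward; pixel columns grow to the right and rows downward; lengths in m; the calibration is good to about 2 mm. The wrist camera is an equidistant fisheye: a pixel r from the principal point sees the ray r / f radians off the axis. A picture is of the moment at which its call begins: read the wrist's pose just before it. get_calibration takes no time and is no camera call; for the wrist camera it gives the pose at the moment of the call.
- ticket.sign_off(): hands the job in; it is judged then, once.
Trained networks look in the newest picture that a camera, given by its name, has taken for a name from the list of things; names that differ only in an ending like _2 or _b are one class to them, and where a whole thing is asked for, a point or a joint stands for the part that bears it (a point fixed in the world has none). Each returns a list of dicts, best first, with "conf" (0 to 1); they miss things now and then, are a little off and sometimes report something else, mostly with a low value. They report only what shows in the picture. A call takes as long as a camera call.
- nets.spot_in(name, camera): "xyz" ([x, y, z] in m, in world coordinates, good to about 4 mm: the middle of the surface that is visible of it).
The state is a dict: "t": time; "joints": joint angles; "qvel": joint speeds; "tau": joint torques, N m; "position": TCP position; "orientation": TCP orientation; "wrist_force": force on the tool from outside, world axes, zero at the start; "moment": the same for the moment, N m; "width": opening from 0.0 (shut) to 1.0 (fully open); "grasp_force": force on a finger pad.
Only numpy, scipy, OpenCV 4.12 (cv2) and the standard library are available. Lean on these libraries where they do the work, as an engineer would, in place of code of your own. Each camera call takes 0.05 s, during which the arm holds its last target. There are 200 camera calls.

TASK

The cartridge in the blue water filter on the pantry counter has just been changed. Take the handle of its ratchet wrench and swing it back and forth, tightening clockwise seen from above, until the white pointer on the filter's nut lies within the green arc, then let go. Leave the yellow filter and its wrench alone.

Things in the scene. Friction and masses are not known exactly. Their poses are not given: they have to be found in the camera images.
- blue_nut (a joint): Brass nut on the blue filter, rad: 0 loose (starts 0 to 0.3), grows clockwise seen from above (tightening), hard stop at 2.65. Its white pointer, 59 mm long, lies over a black dial; the green arc is 1.85 to 2.70. At 0 the pointer is 117 degrees anticlockwise from +x of blue_axis. Stiff (about 3 N at the wrench handle), it stays where it is left; drive it by the wrench.
- blue_wrench (a joint): Ratchet wrench held captive on that nut, turning level about the same axis, rad: 0 to 1.3 between two pins, growing clockwise seen from above; at 0.65 the handle points along -x of blue_axis. Starts at 0.1 to 1.2. Clockwise it drives the nut, after up to 0.35 rad of free play to the next tooth; anticlockwise it slips freely (under 2 N). Stays where it is left.
- blue_axis (a point): Point on the vertical axis of nut and wrench, at mid-height of the handle, 158 mm above the counter; frame fixed to the filter, z up. The filter: white canister with a blue band, fixed, 132 mm across, lid at 130 mm, black dial. Steel wrench head 84 mm across, 148 to 168 mm high; brass hexagon above it to 182 mm. Pins 56 mm from the axis, to 168 mm.
- blue_grip (a point): Middle of the blue handle grip of the ratchet wrench, 150 mm from the axis. The grip is a level bar 20 mm wide and 16 mm high, from 110 to 200 mm from the axis, free beneath and beside. x points outward along the handle, z up.
- yellow_grip (a point): The same point on the yellow handle of the other filter, identical but for its yellow band and grip, to be left alone. The two filters may stand either way round.

How it is judged:
At the end, for the whole second after the job is handed in: The blue filter's nut is turned to 1.83 rad or more (its pointer in the green arc) and at rest, and the yellow wrench's handle is within 30 mm of where it was (value of joint blue_nut above 1.83 rad and velocity of joint blue_nut below 0.05 rad/s and distance of yellow_grip from where it was at the start of the episode below 0.03 m); the robot touches nothing.
It fails at once if the yellow filter's wrench is moved (more than 30 mm at the handle) (distance of yellow_grip from where it was at the start of the episode above 0.03 m).
It also fails if it takes over 54 s, if anything falls off the work surface, if the arm or the gripper's body presses on something with over 40 N, if the wrist force passes 120 N, or if a joint passes its speed limit or range.

## Working session

There is one attempt and no reset: what is moved stays moved. The work goes in short steps, Python scripts to look and compute and a tool call to move; the robot and the scene stay as the last step left them, time stands still between calls to the robot, and variables do not carry over. Pictures are saved under pics/ and viewed, at most 10 in all, crops included, and the job is handed in when it is done.

Besides the shell and the picture viewer there is one more tool, called after "Emit:" as name(argument=value, ...) on one line, values as JSON. apply_moves: Moves the arm, as the interface text tells. Shifts and turns lie within -1 to 1; 1 stands for 0.025 m of shift or 4 degrees of turn. Its arguments: {"type":"object","properties":{"deltas":{"type":"array","items":{"type":"object","properties":{"tx":{"type":"number","minimum":-1,"maximum":1},"ty":{"type":"number","minimum":-1,"maximum":1},"tz":{"type":"number","minimum":-1,"maximum":1},"rx":{"type":"number","minimum":-1,"maximum":1},"ry":{"type":"number","minimum":-1,"maximum":1},"rz":{"type":"number","minimum":-1,"maximum":1}}}},"grip":{"type":"number"},"force":{"type":"number"}},"required":["deltas"]}

```bash
mkdir -p pics; python3 - <<'E'
from rig import read_state,cams,nets
import cv2,numpy as np
s=read_state();print(s['t'],s['position'],s['orientation'])
for c in ['scene','side']:
    p,d=cams.capture(c);cv2.imwrite(f'pics/{c}1.png',p)
    for n in ['blue_grip','yellow_grip','blue_nut','blue_axis','blue_wrench']:
        try: print(c,n,[(np.round(r['xyz'],3),round(r['conf'],2)) for r in nets.spot_in(n,c)][:3])
        except Exception as e: print(n,e)
E
```

```text
0.0 [0.22997025 0.47148531 0.23070198] [-7.06697019e-01 -3.06076296e+00  2.14500925e-03]
scene blue_grip [(array([0.554, 0.184, 0.164]), 0.58)]
scene yellow_grip [(array([ 0.618, -0.241,  0.17 ]), 0.63)]
scene blue_nut [(array([0.581, 0.206, 0.171]), 0.62)]
scene blue_axis [(array([0.604, 0.182, 0.13 ]), 0.95)]
scene blue_wrench [(array([0.556, 0.179, 0.168]), 0.98)]
side blue_grip [(array([0.573, 0.22 , 0.18 ]), 0.66), (array([0.55 , 0.194, 0.168]), 0.62)]
side yellow_grip [(array([ 0.59 , -0.23 ,  0.168]), 0.95)]
side blue_nut [(array([0.571, 0.22 , 0.18 ]), 0.68), (array([0.549, 0.195, 0.166]), 0.29)]
side blue_axis [(array([0.55 , 0.226, 0.13 ]), 0.6)]
side blue_wrench [(array([0.549, 0.197, 0.166]), 0.82)]
```

View pics/scene1.png

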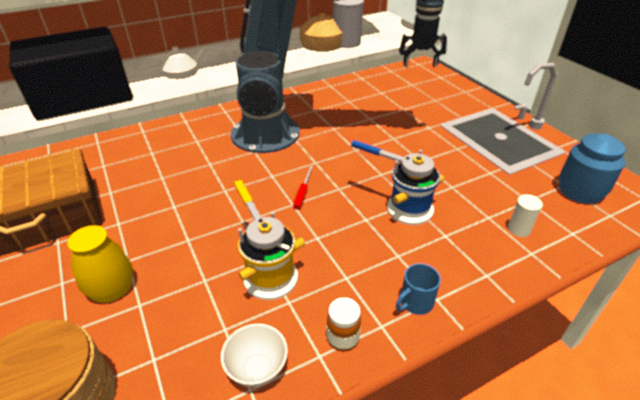

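View pics/side1.png

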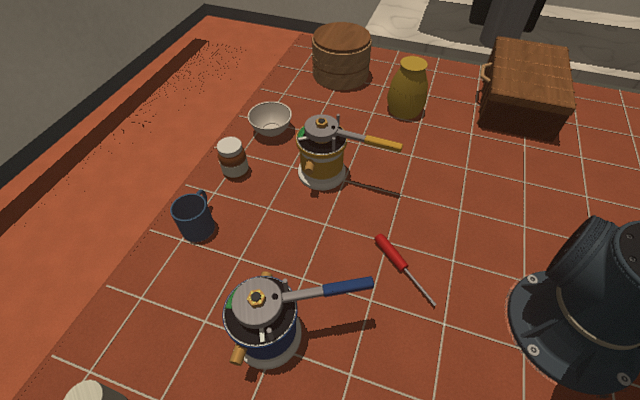

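Scene view: blue wrench grip about (367,148), nut (418,160); side view: blue grip (348,287), nut (257,297), handle pointing towards the robot. Next I locate these by ray/plane intersection.

```bash
cat > h.py <<'E'
from rig import read_state,cams,nets
import cv2,numpy as np
def cloud(c,p=None):
    p,d=cams.capture(c);k=cams.get_calibration(c);K,R,t=map(np.array,(k['K'],k['R'],k['t']))
    v,u=np.indices(d.shape);X=np.stack([(u-K[0,2])/K[0,0]*d,(v-K[1,2])/K[1,1]*d,d],-1)
    W=(X-t.ravel())@R; W[d==0]=np.nan
    return p,W
def look(c):
    p,W=cloud(c);hsv=cv2.cvtColor(p,cv2.COLOR_BGR2HSV);h,s,v=hsv[...,0].astype(int),hsv[...,1],hsv[...,2]
    near=(W[...,0]>.3)&(W[...,0]<.75)&(W[...,1]>.02)&(W[...,1]<.45)
    top=near&(W[...,2]>.160)&(W[...,2]<.175)
    g=top&(h>100)&(h<130)&(s>110)
    hd=top&(s<90)
    hx=near&(W[...,2]>.176)&(W[...,2]<.19)
    f=lambda m:(int(m.sum()),np.round(np.nanmean(W[m],0),4)) if m.any() else None
    print(c,'grip',f(g),'hex',f(hx))
    if g.any():
        q=W[g][:,:2];print(' ext',np.round(np.percentile(q,[2,98],axis=0),3).tolist(),'dir',np.round(np.linalg.svd(q-q.mean(0),full_matrices=False)[2][0],3))
    # steel head: min enclosing
    q=W[hd][:,:2].astype(np.float32)
    if len(q)>10: print(' steel',len(q),np.round(np.percentile(q,[1,50,99],axis=0),3).tolist())
    return p,W
E
python3 - <<'E'
from h import *
for c in ['scene','side']:
    p,W=look(c)
    x,y=(360,120) if c=='scene' else (200,240)
    cv2.imwrite(f'pics/{c}2.png',cv2.resize(p[y:y+120,x:x+200 if c=='side' else x+120],None,fx=4,fy=4,interpolation=cv2.INTER_CUBIC))
E
```

```text
scene grip (124, array([0.4471, 0.1337, 0.1651])) hex (59, array([0.5776, 0.2123, 0.1806]))
 ext [[0.412, 0.114], [0.481, 0.153]] dir [0.874 0.486]
 steel 569 [[0.427, 0.136], [0.575, 0.195], [0.617, 0.252]]
side grip (449, array([0.4417, 0.1387, 0.164 ])) hex (203, array([0.5757, 0.2156, 0.1786]))
 ext [[0.404, 0.115], [0.477, 0.163]] dir [0.867 0.498]
 steel 2142 [[0.435, 0.14], [0.563, 0.211], [0.614, 0.256]]
```

View pics/side2.png

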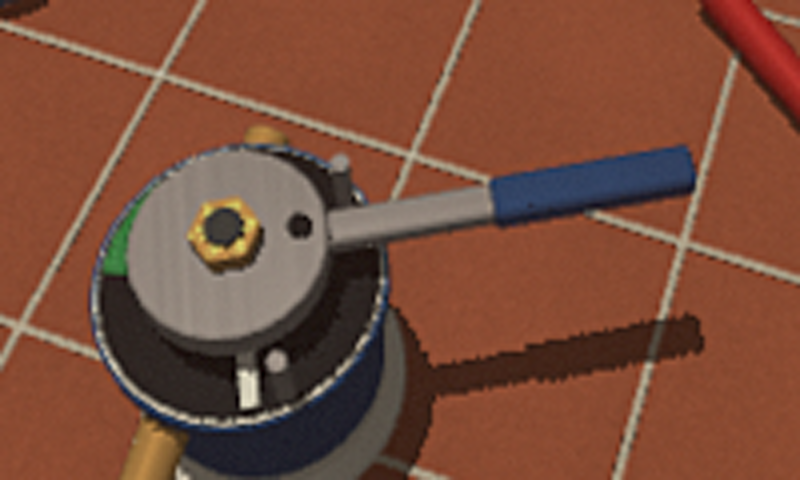

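Crop (side, 4x, offset 200,240): handle near the upper pin (340,165), second pin (275,360), white pointer at (245,385), green arc at (120,240); clockwise moves the handle downward in this picture.

```bash
cat >> h.py <<'E'
def ray(c,u,v,z):
    k=cams.get_calibration(c);K,R,t=(np.array(k[n]) for n in 'KRt');t=t.ravel()
    o=-R.T@t;r=R.T@np.linalg.inv(K)@[u,v,1];return (o+r*(z-o[2])/r[2])[:2]
E
python3 - <<'E'
from h import *
f=lambda a,b,z:ray('side',200+a/4,240+b/4,z)
ax=f(225,225,.182);print('axis(hex)',ax)
C=np.array([.5775,.2125])
for n,a,b,z in [('pinA',340,162,.168),('pinB',276,358,.168),('gripend',690,165,.166),('gripin',495,200,.166),('head',228,245,.168),('ptr tip',248,405,.132)]:
    w=f(a,b,z)
    for c in (ax,C): print(n,w.round(4),np.linalg.norm(w-c).round(4),np.degrees(np.arctan2(*(w-c)[::-1]))%360)
E
```

```text
axis(hex) [0.57399628 0.21497667]
pinA [0.5447 0.1681] 0.0552 237.9980148165514
pinA [0.5447 0.1681] 0.0551 233.54245405985483
pinB [0.5357 0.2534] 0.0542 134.89556734388455
pinB [0.5357 0.2534] 0.0584 135.61513684856322
gripend [0.4032 0.1197] 0.1956 209.16686623965427
gripend [0.4032 0.1197] 0.1975 208.04377483725898
gripin [0.4768 0.1621] 0.1106 208.5694113872295
gripin [0.4768 0.1621] 0.1126 206.6094098320946
head [0.5737 0.2174] 0.0025 97.64069110705158
head [0.5737 0.2174] 0.0063 127.77356485201227
ptr tip [0.5478 0.2644] 0.0559 117.95313072872536
ptr tip [0.5478 0.2644] 0.0598 119.80623198015668
```

Emit:
apply_moves(deltas=[{"rz": 1, "tx": 1, "ty": -1}, {"rz": 1, "tx": 1, "ty": -1}, {"rz": 1, "tx": 1, "ty": -1}, {"rz": 1, "tx": 1, "ty": -1}, {"rz": 1, "tx": 1, "ty": -1}, {"rz": 1, "tx": 1, "ty": -1}, {"rz": 1, "tx": 1, "ty": -1}, {"rz": 1, "tx": 1, "ty": -1}, {"rz": 1, "ty": -1}, {"rz": 1, "ty": -1}], grip=0)

```text
invalid input at $.deltas[0]: expected keys tx, ty, tz, rx, ry, rz
```

Emit:
apply_moves(deltas=[{"tx": 0.8, "ty": -1, "tz": 0, "rx": 0, "ry": 0, "rz": 1}, {"tx": 0.8, "ty": -1, "tz": 0, "rx": 0, "ry": 0, "rz": 1}, {"tx": 0.8, "ty": -1, "tz": 0, "rx": 0, "ry": 0, "rz": 1}, {"tx": 0.8, "ty": -1, "tz": 0, "rx": 0, "ry": 0, "rz": 1}, {"tx": 0.8, "ty": -1, "tz": 0, "rx": 0, "ry": 0, "rz": 1}, {"tx": 0.8, "ty": -1, "tz": 0, "rx": 0, "ry": 0, "rz": 1}, {"tx": 0.8, "ty": -1, "tz": 0, "rx": 0, "ry": 0, "rz": 1}, {"tx": 0.8, "ty": -1, "tz": 0, "rx": 0, "ry": 0, "rz": 1}, {"tx": 0.8, "ty": -1, "tz": 0, "rx": 0, "ry": 0, "rz": 1}, {"tx": 0.8, "ty": -1, "tz": 0, "rx": 0, "ry": 0, "rz": 1}], grip=0)

```text
t: 1.53
position: [0.4309, 0.2205, 0.2315]
orientation: [-0.388, 3.117, 0.0]
wrist_force: [0.1, 1.0, -0.4]
width: 1.0
grasp_force: 0.0
```

Emit:
apply_moves(deltas=[{"tx": 0.1, "ty": -0.85, "tz": 0, "rx": 0, "ry": 0, "rz": 1}, {"tx": 0.1, "ty": -0.85, "tz": 0, "rx": 0, "ry": 0, "rz": 1}, {"tx": 0.1, "ty": -0.8, "tz": 0, "rx": 0, "ry": 0, "rz": 1}, {"tx": 0.1, "ty": -0.8, "tz": 0, "rx": 0, "ry": 0, "rz": 0.75}, {"tx": 0, "ty": 0, "tz": 0, "rx": 0, "ry": 0, "rz": 0}, {"tx": 0, "ty": 0, "tz": 0, "rx": 0, "ry": 0, "rz": 0}])

```text
t: 2.03
position: [0.4403, 0.1387, 0.2314]
orientation: [-0.782, 3.042, 0.0]
wrist_force: [-0.9, -0.5, -0.4]
width: 0.997
grasp_force: 0.0
```

```bash
python3 - <<'E'
from h import *
from scipy.spatial.transform import Rotation as Ro
s=read_state();print(s['t'],s['position'],Ro.from_rotvec(s['orientation']).as_matrix().round(3),np.round(s['joints'],2))
look('side')
E
```

```text
2.0333 [0.44025979 0.13868536 0.23139806] [[-0.876 -0.482  0.   ]
 [-0.482  0.876  0.   ]
 [-0.    -0.    -1.   ]] [ 0.31  0.13 -0.15  1.29  0.   -0.2 ]
side grip (190, array([0.4638, 0.1511, 0.1639])) hex (204, array([0.5763, 0.2157, 0.1786]))
 ext [[0.449, 0.134], [0.479, 0.165]] dir [0.794 0.608]
 steel 2169 [[0.441, 0.138], [0.562, 0.21], [0.614, 0.256]]
```

Emit:
apply_moves(deltas=[{"tx": 0, "ty": 0, "tz": -0.9, "rx": 0, "ry": 0, "rz": 0}, {"tx": 0, "ty": 0, "tz": -0.9, "rx": 0, "ry": 0, "rz": 0}, {"tx": 0, "ty": 0, "tz": -0.9, "rx": 0, "ry": 0, "rz": 0}, {"tx": 0, "ty": 0, "tz": -0.9, "rx": 0, "ry": 0, "rz": 0}, {"tx": 0, "ty": 0, "tz": 0, "rx": 0, "ry": 0, "rz": 0}])

```text
t: 2.5
position: [0.4378, 0.1396, 0.1379]
orientation: [0.786, -3.036, 0.0]
wrist_force: [-0.6, -2.0, -0.2]
width: 0.997
grasp_force: 0.0
```

Emit:
apply_moves(deltas=[{"tx": 0, "ty": 0, "tz": 0, "rx": 0, "ry": 0, "rz": 0}, {"tx": 0, "ty": 0, "tz": 0, "rx": 0, "ry": 0, "rz": 0}, {"tx": 0, "ty": 0, "tz": 0, "rx": 0, "ry": 0, "rz": 0}, {"tx": 0, "ty": 0, "tz": 0, "rx": 0, "ry": 0, "rz": 0}, {"tx": 0, "ty": 0, "tz": 0, "rx": 0, "ry": 0, "rz": 0}, {"tx": 0, "ty": 0, "tz": 0, "rx": 0, "ry": 0, "rz": 0}, {"tx": 0, "ty": 0, "tz": 0, "rx": 0, "ry": 0, "rz": 0}, {"tx": 0, "ty": 0, "tz": 0, "rx": 0, "ry": 0, "rz": 0}], grip=1, force=40)

```text
t: 3.17
position: [0.4406, 0.1394, 0.1422]
orientation: [-0.786, 3.04, 0.0]
wrist_force: [-1.1, 0.1, 5.8]
width: 0.225
grasp_force: 40.5
```

```bash
cat > arc.py <<'E'
# rows for handle angle a0 -> a1 (deg), about axis C; radius and start from the measured TCP
import sys,numpy as np
from rig import read_state
C=np.array([.5755,.214]);s=read_state();p=s['position'][:2]-C
r=np.hypot(*p);a=np.degrees(np.arctan2(p[1],p[0]))%360
print('t',s['t'],'r',r,'angle',a,'z',s['position'][2],'force',np.round(s['wrist_force'],1),'j',np.round(s['joints'],2))
for a1 in map(float,sys.argv[1:]):
    n=int(np.ceil(abs(a1-a)/3.9));A=np.radians(np.linspace(a,a1,n+1));d=np.diff(np.c_[np.cos(A),np.sin(A)],axis=0)*r/.025
    print('rz',(a1-a)/n/4,'->',a1);print(d.round(2).tolist());a=a1
E
python3 arc.py 151 220
```

```text
t 3.1667 r 0.15408953516580476 angle 208.93481701573688 z 0.14219651583586196 force [-1.1  0.1  5.8] j [ 0.31  0.18 -0.33  1.06 -0.   -0.2 ]
rz -0.9655802835956148 -> 151.0
[[-0.19, 0.37], [-0.16, 0.38], [-0.14, 0.39], [-0.11, 0.4], [-0.08, 0.41], [-0.06, 0.41], [-0.03, 0.41], [0.0, 0.42], [0.03, 0.41], [0.06, 0.41], [0.08, 0.41], [0.11, 0.4], [0.14, 0.39], [0.16, 0.38], [0.19, 0.37]]
rz 0.9583333333333334 -> 220.0
[[-0.19, -0.37], [-0.16, -0.38], [-0.14, -0.39], [-0.11, -0.4], [-0.08, -0.4], [-0.06, -0.41], [-0.03, -0.41], [-0.0, -0.41], [0.03, -0.41], [0.05, -0.41], [0.08, -0.4], [0.11, -0.4], [0.13, -0.39], [0.16, -0.38], [0.18, -0.37], [0.21, -0.36], [0.23, -0.34], [0.25, -0.32]]
```

Emit:
apply_moves(deltas=[{"tx": -0.19, "ty": 0.37, "tz": 0, "rx": 0, "ry": 0, "rz": -0.965}, {"tx": -0.16, "ty": 0.38, "tz": 0, "rx": 0, "ry": 0, "rz": -0.965}, {"tx": -0.14, "ty": 0.39, "tz": 0, "rx": 0, "ry": 0, "rz": -0.965}, {"tx": -0.11, "ty": 0.4, "tz": 0, "rx": 0, "ry": 0, "rz": -0.965}, {"tx": -0.08, "ty": 0.41, "tz": 0, "rx": 0, "ry": 0, "rz": -0.965}, {"tx": -0.06, "ty": 0.41, "tz": 0, "rx": 0, "ry": 0, "rz": -0.965}, {"tx": -0.03, "ty": 0.41, "tz": 0, "rx": 0, "ry": 0, "rz": -0.965}])

```text
t: 3.75
position: [0.4215, 0.2089, 0.1422]
orientation: [-0.049, 3.139, -0.0]
wrist_force: [3.0, -1.9, 3.4]
width: 0.223
grasp_force: 40.2
```

```bash
python3 arc.py 151 220
```

```text
t 3.75 r 0.1540950939955077 angle 181.87940321607118 z 0.14222008810643066 force [ 3.  -1.9  3.4] j [ 0.46  0.19 -0.31  1.07 -0.    0.43]
rz -0.9649813505022244 -> 151.0
[[0.0, 0.42], [0.03, 0.41], [0.06, 0.41], [0.08, 0.41], [0.11, 0.4], [0.14, 0.39], [0.16, 0.38], [0.19, 0.37]]
rz 0.9583333333333334 -> 220.0
[[-0.19, -0.37], [-0.16, -0.38], [-0.14, -0.39], [-0.11, -0.4], [-0.08, -0.4], [-0.06, -0.41], [-0.03, -0.41], [-0.0, -0.41], [0.03, -0.41], [0.05, -0.41], [0.08, -0.4], [0.11, -0.4], [0.13, -0.39], [0.16, -0.38], [0.18, -0.37], [0.21, -0.36], [0.23, -0.34], [0.25, -0.32]]
```

Low forces, radius holds. Finish the stroke, then swing back.

Emit:
apply_moves(deltas=[{"tx": 0, "ty": 0.42, "tz": 0, "rx": 0, "ry": 0, "rz": -0.965}, {"tx": 0.03, "ty": 0.41, "tz": 0, "rx": 0, "ry": 0, "rz": -0.965}, {"tx": 0.06, "ty": 0.41, "tz": 0, "rx": 0, "ry": 0, "rz": -0.965}, {"tx": 0.08, "ty": 0.41, "tz": 0, "rx": 0, "ry": 0, "rz": -0.965}, {"tx": 0.11, "ty": 0.4, "tz": 0, "rx": 0, "ry": 0, "rz": -0.965}, {"tx": 0.14, "ty": 0.39, "tz": 0, "rx": 0, "ry": 0, "rz": -0.965}, {"tx": 0.16, "ty": 0.38, "tz": 0, "rx": 0, "ry": 0, "rz": -0.965}, {"tx": 0.19, "ty": 0.37, "tz": 0, "rx": 0, "ry": 0, "rz": -0.965}, {"tx": 0, "ty": 0, "tz": 0, "rx": 0, "ry": 0, "rz": 0}])

```text
t: 4.5
position: [0.4412, 0.2897, 0.1422]
orientation: [0.79, 3.039, 0.002]
wrist_force: [-1.7, -2.4, 10.0]
width: 0.227
grasp_force: 41.1
```

```bash
python3 arc.py 220; python3 - <<'E'
from h import *
p,W=look('side');cv2.imwrite('pics/side3.png',cv2.resize(p[240:390,200:400],None,fx=4,fy=4,interpolation=cv2.INTER_CUBIC))
E
```

```text
t 4.5 r 0.15413703857519448 angle 150.60275779417782 z 0.14218062273642385 force [-1.7 -2.4 10. ] j [ 0.58  0.29 -0.18  1.1  -0.    1.09]
rz 0.9638505861919747 -> 220.0
[[-0.19, -0.37], [-0.17, -0.38], [-0.14, -0.39], [-0.11, -0.4], [-0.09, -0.41], [-0.06, -0.41], [-0.03, -0.41], [-0.0, -0.41], [0.02, -0.41], [0.05, -0.41], [0.08, -0.41], [0.11, -0.4], [0.13, -0.39], [0.16, -0.38], [0.19, -0.37], [0.21, -0.36], [0.23, -0.34], [0.26, -0.33]]
side grip (88, array([0.4191, 0.3043, 0.1634])) hex (14, array([0.4461, 0.3168, 0.1862]))
 ext [[0.401, 0.295], [0.434, 0.313]] dir [-0.994 -0.108]
 steel 505 [[0.421, 0.225], [0.585, 0.242], [0.614, 0.31]]
```

View pics/side3.png

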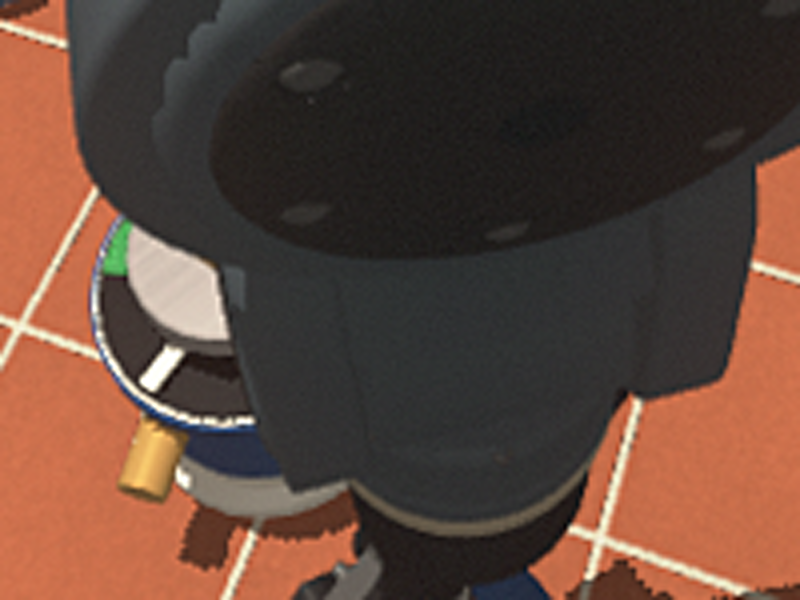

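The pointer moved from (245,385) to (160,370) in the crop, about 0.7 rad; the ratchet drives. Swing back and repeat.

Emit:
apply_moves(deltas=[{"tx": -0.19, "ty": -0.37, "tz": 0, "rx": 0, "ry": 0, "rz": 0.964}, {"tx": -0.17, "ty": -0.38, "tz": 0, "rx": 0, "ry": 0, "rz": 0.964}, {"tx": -0.14, "ty": -0.39, "tz": 0, "rx": 0, "ry": 0, "rz": 0.964}, {"tx": -0.11, "ty": -0.4, "tz": 0, "rx": 0, "ry": 0, "rz": 0.964}, {"tx": -0.09, "ty": -0.41, "tz": 0, "rx": 0, "ry": 0, "rz": 0.964}, {"tx": -0.06, "ty": -0.41, "tz": 0, "rx": 0, "ry": 0, "rz": 0.964}, {"tx": -0.03, "ty": -0.41, "tz": 0, "rx": 0, "ry": 0, "rz": 0.964}, {"tx": 0, "ty": -0.41, "tz": 0, "rx": 0, "ry": 0, "rz": 0.964}, {"tx": 0.02, "ty": -0.41, "tz": 0, "rx": 0, "ry": 0, "rz": 0.964}])

```text
t: 5.3
position: [0.4222, 0.1984, 0.1422]
orientation: [-0.163, 3.134, 0.001]
wrist_force: [5.7, -0.3, 0.3]
width: 0.23
grasp_force: 39.7
```

Emit:
apply_moves(deltas=[{"tx": 0.05, "ty": -0.41, "tz": 0, "rx": 0, "ry": 0, "rz": 0.964}, {"tx": 0.08, "ty": -0.41, "tz": 0, "rx": 0, "ry": 0, "rz": 0.964}, {"tx": 0.11, "ty": -0.4, "tz": 0, "rx": 0, "ry": 0, "rz": 0.964}, {"tx": 0.13, "ty": -0.39, "tz": 0, "rx": 0, "ry": 0, "rz": 0.964}, {"tx": 0.16, "ty": -0.38, "tz": 0, "rx": 0, "ry": 0, "rz": 0.964}, {"tx": 0.19, "ty": -0.37, "tz": 0, "rx": 0, "ry": 0, "rz": 0.964}, {"tx": 0.21, "ty": -0.36, "tz": 0, "rx": 0, "ry": 0, "rz": 0.964}, {"tx": 0.23, "ty": -0.34, "tz": 0, "rx": 0, "ry": 0, "rz": 0.964}, {"tx": 0.26, "ty": -0.33, "tz": 0, "rx": 0, "ry": 0, "rz": 0.964}])

```text
t: 6.05
position: [0.4583, 0.114, 0.1422]
orientation: [-1.09, 2.942, 0.0]
wrist_force: [4.5, 5.0, -0.6]
width: 0.224
grasp_force: 39.6
```

```bash
python3 arc.py 151
```

```text
t 6.05 r 0.15410611029162957 angle 220.4779373927348 z 0.14224886068977563 force [ 4.5  5.  -0.6] j [ 0.24  0.2  -0.31  1.06  0.   -0.47]
rz -0.9649713526768721 -> 151.0
[[-0.26, 0.32], [-0.24, 0.34], [-0.21, 0.36], [-0.19, 0.37], [-0.16, 0.38], [-0.14, 0.39], [-0.11, 0.4], [-0.08, 0.41], [-0.06, 0.41], [-0.03, 0.41], [0.0, 0.42], [0.03, 0.41], [0.06, 0.41], [0.08, 0.41], [0.11, 0.4], [0.14, 0.39], [0.16, 0.38], [0.19, 0.37]]
```

Emit:
apply_moves(deltas=[{"tx": -0.26, "ty": 0.32, "tz": 0, "rx": 0, "ry": 0, "rz": -0.965}, {"tx": -0.24, "ty": 0.34, "tz": 0, "rx": 0, "ry": 0, "rz": -0.965}, {"tx": -0.21, "ty": 0.36, "tz": 0, "rx": 0, "ry": 0, "rz": -0.965}, {"tx": -0.19, "ty": 0.37, "tz": 0, "rx": 0, "ry": 0, "rz": -0.965}, {"tx": -0.16, "ty": 0.38, "tz": 0, "rx": 0, "ry": 0, "rz": -0.965}, {"tx": -0.14, "ty": 0.39, "tz": 0, "rx": 0, "ry": 0, "rz": -0.965}, {"tx": -0.11, "ty": 0.4, "tz": 0, "rx": 0, "ry": 0, "rz": -0.965}, {"tx": -0.08, "ty": 0.41, "tz": 0, "rx": 0, "ry": 0, "rz": -0.965}, {"tx": -0.06, "ty": 0.41, "tz": 0, "rx": 0, "ry": 0, "rz": -0.965}])

```text
t: 6.8
position: [0.4221, 0.199, 0.1422]
orientation: [-0.152, 3.133, -0.0]
wrist_force: [10.1, -1.4, -2.1]
width: 0.226
grasp_force: 39.5
```

Emit:
apply_moves(deltas=[{"tx": -0.03, "ty": 0.41, "tz": 0, "rx": 0, "ry": 0, "rz": -0.965}, {"tx": 0, "ty": 0.42, "tz": 0, "rx": 0, "ry": 0, "rz": -0.965}, {"tx": 0.03, "ty": 0.41, "tz": 0, "rx": 0, "ry": 0, "rz": -0.965}, {"tx": 0.06, "ty": 0.41, "tz": 0, "rx": 0, "ry": 0, "rz": -0.965}, {"tx": 0.08, "ty": 0.41, "tz": 0, "rx": 0, "ry": 0, "rz": -0.965}, {"tx": 0.11, "ty": 0.4, "tz": 0, "rx": 0, "ry": 0, "rz": -0.965}, {"tx": 0.14, "ty": 0.39, "tz": 0, "rx": 0, "ry": 0, "rz": -0.965}, {"tx": 0.16, "ty": 0.38, "tz": 0, "rx": 0, "ry": 0, "rz": -0.965}, {"tx": 0.19, "ty": 0.37, "tz": 0, "rx": 0, "ry": 0, "rz": -0.965}, {"tx": 0, "ty": 0, "tz": 0, "rx": 0, "ry": 0, "rz": 0}])

```text
t: 7.63
position: [0.441, 0.2894, 0.1422]
orientation: [0.792, 3.036, 0.002]
wrist_force: [4.3, -5.1, 5.7]
width: 0.232
grasp_force: 40.7
```

```bash
python3 arc.py 220; python3 - <<'E'
from h import *
p,W=look('side');q,_=cloud('scene')
a=cv2.resize(p[260:360,200:300],(500,500),interpolation=cv2.INTER_CUBIC);b=cv2.resize(q[135:215,360:460][:, :80],(300,300),interpolation=cv2.INTER_CUBIC);b=cv2.copyMakeBorder(b,0,200,0,0,0)
cv2.imwrite('pics/s4.png',np.hstack([a,b]))
E
```

```text
t 7.6333 r 0.154180827904581 angle 150.71415825384267 z 0.14221026352889463 force [ 4.3 -5.1  5.7] j [ 0.58  0.29 -0.18  1.1  -0.    1.09]
rz 0.9623033575855184 -> 220.0
[[-0.19, -0.37], [-0.17, -0.38], [-0.14, -0.39], [-0.11, -0.4], [-0.09, -0.41], [-0.06, -0.41], [-0.03, -0.41], [-0.0, -0.41], [0.02, -0.41], [0.05, -0.41], [0.08, -0.41], [0.11, -0.4], [0.13, -0.39], [0.16, -0.38], [0.19, -0.37], [0.21, -0.36], [0.23, -0.34], [0.26, -0.33]]
side grip (84, array([0.4183, 0.3042, 0.1637])) hex (19, array([0.4462, 0.3176, 0.1859]))
 ext [[0.4, 0.294], [0.434, 0.314]] dir [-0.998 -0.058]
 steel 536 [[0.418, 0.223], [0.585, 0.242], [0.614, 0.31]]
```

View pics/s4.png

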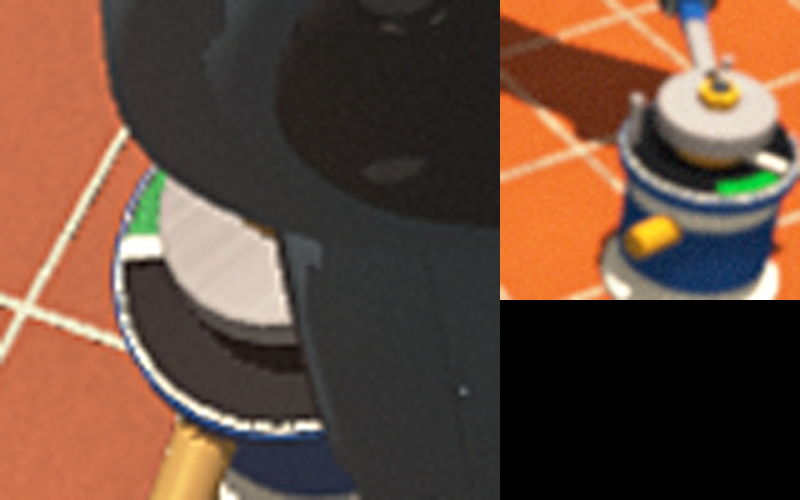

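Pointer at (140,245) in the left part lies just at the start of the green arc (about 1.8 rad). One shorter stroke (46°) will put it well inside.

Emit:
apply_moves(deltas=[{"tx": -0.19, "ty": -0.37, "tz": 0, "rx": 0, "ry": 0, "rz": 0.962}, {"tx": -0.17, "ty": -0.38, "tz": 0, "rx": 0, "ry": 0, "rz": 0.962}, {"tx": -0.14, "ty": -0.39, "tz": 0, "rx": 0, "ry": 0, "rz": 0.962}, {"tx": -0.11, "ty": -0.4, "tz": 0, "rx": 0, "ry": 0, "rz": 0.962}, {"tx": -0.09, "ty": -0.41, "tz": 0, "rx": 0, "ry": 0, "rz": 0.962}, {"tx": -0.06, "ty": -0.41, "tz": 0, "rx": 0, "ry": 0, "rz": 0.962}])

```text
t: 8.23
position: [0.4221, 0.2294, 0.1422]
orientation: [0.157, 3.132, 0.002]
wrist_force: [11.4, -0.4, -4.2]
width: 0.228
grasp_force: 39.3
```

Emit:
apply_moves(deltas=[{"tx": -0.03, "ty": -0.41, "tz": 0, "rx": 0, "ry": 0, "rz": 0.962}, {"tx": 0, "ty": -0.41, "tz": 0, "rx": 0, "ry": 0, "rz": 0.962}, {"tx": 0.02, "ty": -0.41, "tz": 0, "rx": 0, "ry": 0, "rz": 0.962}, {"tx": 0.05, "ty": -0.41, "tz": 0, "rx": 0, "ry": 0, "rz": 0.962}, {"tx": 0.08, "ty": -0.41, "tz": 0, "rx": 0, "ry": 0, "rz": 0.962}, {"tx": 0.11, "ty": -0.4, "tz": 0, "rx": 0, "ry": 0, "rz": 0.962}])

```text
t: 8.73
position: [0.4283, 0.1685, 0.1422]
orientation: [-0.473, 3.1, 0.001]
wrist_force: [10.7, 4.2, -6.2]
width: 0.227
grasp_force: 39.4
```

Emit:
apply_moves(deltas=[{"tx": -0.11, "ty": 0.4, "tz": 0, "rx": 0, "ry": 0, "rz": -0.962}, {"tx": -0.08, "ty": 0.41, "tz": 0, "rx": 0, "ry": 0, "rz": -0.962}, {"tx": -0.05, "ty": 0.41, "tz": 0, "rx": 0, "ry": 0, "rz": -0.962}, {"tx": -0.02, "ty": 0.41, "tz": 0, "rx": 0, "ry": 0, "rz": -0.962}, {"tx": 0, "ty": 0.41, "tz": 0, "rx": 0, "ry": 0, "rz": -0.962}, {"tx": 0.03, "ty": 0.41, "tz": 0, "rx": 0, "ry": 0, "rz": -0.962}])

```text
t: 9.23
position: [0.4222, 0.2299, 0.1423]
orientation: [0.167, 3.132, 0.0]
wrist_force: [11.3, -2.6, -2.0]
width: 0.223
grasp_force: 40.2
```

Emit:
apply_moves(deltas=[{"tx": 0.06, "ty": 0.41, "tz": 0, "rx": 0, "ry": 0, "rz": -0.962}, {"tx": 0.09, "ty": 0.41, "tz": 0, "rx": 0, "ry": 0, "rz": -0.962}, {"tx": 0.11, "ty": 0.4, "tz": 0, "rx": 0, "ry": 0, "rz": -0.962}, {"tx": 0.14, "ty": 0.39, "tz": 0, "rx": 0, "ry": 0, "rz": -0.962}, {"tx": 0.17, "ty": 0.38, "tz": 0, "rx": 0, "ry": 0, "rz": -0.962}, {"tx": 0, "ty": 0, "tz": 0, "rx": 0, "ry": 0, "rz": 0}])

```text
t: 9.73
position: [0.4363, 0.2802, 0.1422]
orientation: [0.689, 3.061, 0.002]
wrist_force: [5.1, -4.5, 5.0]
width: 0.224
grasp_force: 41.3
```

Emit:
apply_moves(deltas=[{"tx": 0, "ty": 0, "tz": 0, "rx": 0, "ry": 0, "rz": 0}, {"tx": 0, "ty": 0, "tz": 0, "rx": 0, "ry": 0, "rz": 0}, {"tx": 0, "ty": 0, "tz": 0, "rx": 0, "ry": 0, "rz": 0}, {"tx": 0, "ty": 0, "tz": 0, "rx": 0, "ry": 0, "rz": 0}, {"tx": 0, "ty": 0, "tz": 0, "rx": 0, "ry": 0, "rz": 0}, {"tx": 0, "ty": 0, "tz": 0, "rx": 0, "ry": 0, "rz": 0}, {"tx": 0, "ty": 0, "tz": 0, "rx": 0, "ry": 0, "rz": 0}, {"tx": 0, "ty": 0, "tz": 0, "rx": 0, "ry": 0, "rz": 0}], grip=0)

```text
t: 10.4
position: [0.4338, 0.279, 0.1413]
orientation: [-0.683, -3.066, 0.0]
wrist_force: [-0.5, -0.3, -0.2]
width: 1.001
grasp_force: 0.0
```

Emit:
apply_moves(deltas=[{"tx": 0, "ty": 0, "tz": 0.9, "rx": 0, "ry": 0, "rz": 0}, {"tx": 0, "ty": 0, "tz": 0.9, "rx": 0, "ry": 0, "rz": 0}, {"tx": 0, "ty": 0, "tz": 0.9, "rx": 0, "ry": 0, "rz": 0}, {"tx": 0, "ty": 0, "tz": 0.9, "rx": 0, "ry": 0, "rz": 0}, {"tx": -0.5, "ty": 0.5, "tz": 0.9, "rx": 0, "ry": 0, "rz": 0}, {"tx": -1, "ty": 0.8, "tz": 0, "rx": 0, "ry": 0, "rz": 0}, {"tx": -1, "ty": 0.8, "tz": 0, "rx": 0, "ry": 0, "rz": 0}, {"tx": -1, "ty": 0.8, "tz": 0, "rx": 0, "ry": 0, "rz": 0}, {"tx": -1, "ty": 0.8, "tz": 0, "rx": 0, "ry": 0, "rz": 0}, {"tx": 0, "ty": 0, "tz": 0, "rx": 0, "ry": 0, "rz": 0}])

```text
t: 11.23
position: [0.318, 0.3739, 0.2539]
orientation: [-0.678, -3.066, -0.001]
wrist_force: [-0.2, -0.2, 0.9]
width: 1.0
grasp_force: 0.0
```

```bash
python3 - <<'E'
from h import *
print(read_state()['t'],read_state()['wrist_force'])
p,W=look('side');q,_=cloud('scene')
a=cv2.resize(p[260:360,200:300],(500,500),interpolation=cv2.INTER_CUBIC);b=cv2.resize(q[135:215,360:460][:, :80],(300,300),interpolation=cv2.INTER_CUBIC);b=cv2.copyMakeBorder(b,0,200,0,0,0)
cv2.imwrite('pics/s5.png',np.hstack([a,b]))
E
```

```text
11.2333 [-0.24375481 -0.21092861  0.93718377]
side grip (803, array([0.4328, 0.2794, 0.164 ])) hex (203, array([0.5758, 0.2155, 0.1786]))
 ext [[0.395, 0.258], [0.473, 0.3]] dir [-0.916  0.401]
 steel 2205 [[0.441, 0.172], [0.562, 0.23], [0.615, 0.286]]
```

View pics/s5.png

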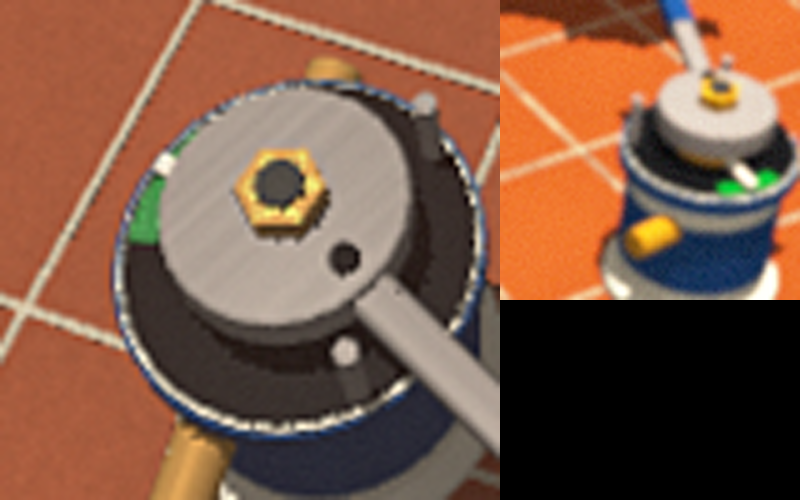

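The pointer (165,165 on the left, 742,175 on the right) lies well inside the green arc, with green on both sides, and the gripper is clear.

```bash
python3 -c "
from rig import ticket;print(ticket.sign_off())"
```

```text
the job is handed in; nothing more can be done
None
```

The blue filter's nut is tightened: in the last pictures its pointer lies well inside the green arc. I let go of the wrench with the gripper clear, never went near the yellow wrench, and handed the job in at about 11 s; the sign-off returned no verdict.

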